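# Reload and set the fragrance diffuser

### The arm

A 6-joint arm with a two-finger parallel gripper is mounted at the origin on the work surface. World frame = base frame: x ahead of the robot, y to its left, z up, the work surface at z = 0. Lengths are in m, angles in degrees, forces in N, time in s.
With the tool pointing down it reaches from about 0.375 to 0.925 m from the base axis. Payload 5.7 kg.
Tool frame: the origin (TCP) lies on the centre line of the jaws, within the pads' length; the fingertips stand 19 mm ahead of it and the grasp point (between the pads) is the TCP (bot.finger_overhang is the z of the fingertips in the tool frame, in m); z points along the fingers, y is the line along which they close (so a half turn about z gives the same grasp; the last joint's range is limited). The gripper opens to 85 mm and grips with 20 to 120 N. Pads are 22 mm wide; open, the fingers measure 114 mm over their backs; the gripper's body (76 mm by 85 mm) begins 54 mm behind the grasp point. The pads swing forward as they close: fully open they stand 13 mm farther back than shut.
Start: joints at [-72.943, 20.558, 86.54, -0, 72.909, -6.595], TCP at [0.241, -0.55, 0.216] pointing down, gripper open.
Joint ranges: [-170.27, 170.27], [-57.76, 135], [12.27, 136.19], [-55.21, 235.2], [11.17, 155.16], [-170.74, 170.74]. Speed limits (degrees/s): [136.94, 136.94, 180, 180, 180, 180].

### API

Orientations are given as [roll, pitch, yaw] about the fixed x, y, z axes, in that order (R = Rz(yaw) Ry(pitch) Rx(roll)).
In Python, from rig import bot gives the robot as it stands. Calls block until the motion is done:
- bot.goto(position, orientation): joint-space move of the TCP to a pose.
- bot.move_straight(position, vel=0.15, attitude=None): straight line of the TCP; attitude=None keeps the orientation; vel is the mean speed in m/s.
- bot.movej(angles): joint-space move.
- bot.let_go() and bot.clamp(strength=None): open the fingers fully, or close them until they stop; strength is the grip in N (None keeps the last).
- bot.hold(seconds).
- bot.ik(position, orientation): joint angles nearest the present ones, or None.
- bot.state(): the state.
- bot.grab_frame(name): name is "scene" or "top" or "wrist"; returns the picture (480x640x3 uint8, red, green, blue); there is no depth.
- bot.get_calibration(name): a dict with "fx", "fy", "cx", "cy" (pixels), "T" (4x4, takes a point from camera to world coordinates). Camera axes: x right, y up, looking along -z (the intrinsics and any distortion apply to the point x, -y, -z); pixel columns grow to the right and rows downward; lengths in m; the calibration is good to about 2 mm. The wrist camera is an equidistant fisheye: a pixel r from the principal point sees the ray r / f radians off the axis. A picture is of the moment at which its call begins: read the wrist's pose just before it. get_calibration takes no time and is no camera call; for the wrist camera it gives the pose at the moment of the call.
A pose or a line that the arm cannot do raises bot.PlanningError and nothing moves.
- bot.finish_job(): hands the job in; it is judged then, once.
Trained networks look in the newest picture that a camera, given by its name, has taken for a name from the list of things; names that differ only in an ending like _2 or _b are one class to them, and where a whole thing is asked for, a point or a joint stands for the part that bears it (a point fixed in the world has none). Each returns a list of dicts, best first, with "confidence" (0 to 1); they miss things now and then, are a little off and sometimes report something else, mostly with a low value. They report only what shows in the picture. A call takes as long as a camera call.
- bot.recognise(camera, label): "at" ([x, y, z] in m, in world coordinates, good to about 4 mm: the middle of the surface that is visible of it).
- bot.regions_of(camera, label): "pixels" (480x640 bool, what is visible of it).
The state is a dict: "time_s": time; "joint_pos": joint angles; "dq": joint speeds; "joint_efforts": joint torques, N m; "eef_pos": TCP position; "orientation": TCP orientation; "contact_force": force on the tool from outside, world axes, zero at the start; "ft_torque": the same for the moment, N m; "opening": finger opening in m; "grasp_force": force on a finger pad.
Only numpy, scipy, OpenCV 4.12 (cv2) and the standard library are available. Lean on these libraries where they do the work, as an engineer would, in place of code of your own. Each camera call takes 0.05 s, during which the arm holds its last target. There are 200 camera calls.

### The job

Reload the fragrance diffuser on the dressing table: shut its air valve first, then move every spent grey cartridge from its socket into the open top tier of the white stacking box and plug every fresh teal cartridge fully home, shoulder flush on the deck, into a socket of its own. After that slide the orange sprung locking tab all the way until it clicks into its holding notch and stays, and last turn the valve lever to 40 degrees open, at the green dot. Leave the paperweight, the bangle and the hair roller where they are.

Things in the scene. Friction and masses are not known exactly. Their poses are not given: they have to be found in the camera images.
- diffuser: white fixed console, 170 (x) x 360 (y) x 45 mm tall; origin at the centre of its underside. Its deck (top, z = 45 mm) carries three sockets in a row along y, the valve lever at its +y end (axis at x 10, y 115 mm) and the orange locking tab by its front edge (at x -55, y -80 mm when released). It stands at various places and yaws.
- valve (a joint): opening angle of the air valve in rad: 0 = shut, lever pointing to the console's -x side at the red dot; grows as the lever turns clockwise seen from above, up to 1.571 (pointing to the console's +y, black dot). 40 degrees (0.698 rad) is the green dot. Stiff by friction (about 0.05 N m): stays where it is left.
- valve_grip (a point): on the valve's vertical axis at mid height of the lever bar, 23 mm above the deck. The lever is an upright brass bar 12 mm thick and 26 mm tall (10 to 36 mm above the deck), reaching from 26 mm behind the axis to 48 mm ahead of it; it can be pinched across its thickness right at the axis. This frame turns with the lever, which points along its -x axis.
- valve_tip (a point): middle of the red pointing end of the lever, 48 mm from the valve axis, 23 mm above the deck.
- latch (a joint): travel of the sprung locking slide in m: 0 = released, 0.028 = end stop. It moves along the console's +y. A spring pushes it back with 2 to 3 N; near 0.015 it meets a click stop (about 10 N to push past), and beyond 0.021 it runs on and is held at 0.026 to 0.028 by its notch (about 4 N to pull it out). Let go before that, it snaps back to 0.
- latch_tab (a point): centre of the orange tab of the locking slide: an upright block 14 (x) x 22 (y) x 30 mm tall, from 2 to 32 mm above the deck, this point 17 mm above the deck. Its axes are the console's. It can be pinched across x or pushed on its -y side.
- diffuser_hole0 (a point): centre of the mouth of socket 0, level with the deck, at x 25, y -130 mm of the console: an upright rectangular hole 31 x 43 mm (x by y of the console), 24 mm deep, with a 2 mm chamfer. Its axes are the console's. Neighbouring sockets are 70 mm apart.
- diffuser_hole1 (a point): centre of the mouth of socket 1, level with the deck, at x 25, y -60 mm of the console: an upright rectangular hole 31 x 43 mm (x by y of the console), 24 mm deep, with a 2 mm chamfer. Its axes are the console's. Neighbouring sockets are 70 mm apart.
- diffuser_hole2 (a point): centre of the mouth of socket 2, level with the deck, at x 25, y 10 mm of the console: an upright rectangular hole 31 x 43 mm (x by y of the console), 24 mm deep, with a 2 mm chamfer. Its axes are the console's. Neighbouring sockets are 70 mm apart.
- fresh1: fresh teal cartridge: foot 28 x 40 mm (x by y), 18 mm tall, under a body 34 x 46 mm, 42 mm tall; 180 g, mostly the steel foot. Origin at the centre of the foot's underside, z up; same after a half turn about z. The body overhangs the foot 3 mm all round; this shoulder rests on the deck when plugged in. Dark foot, gold patch on top. Starts upright on the table; absent in some runs.
- fresh2: fresh teal cartridge: foot 28 x 40 mm (x by y), 18 mm tall, under a body 34 x 46 mm, 42 mm tall; 180 g, mostly the steel foot. Origin at the centre of the foot's underside, z up; same after a half turn about z. The body overhangs the foot 3 mm all round; this shoulder rests on the deck when plugged in. Dark foot, gold patch on top. Starts upright on the table; absent in some runs.
- fresh3: fresh teal cartridge: foot 28 x 40 mm (x by y), 18 mm tall, under a body 34 x 46 mm, 42 mm tall; 180 g, mostly the steel foot. Origin at the centre of the foot's underside, z up; same after a half turn about z. The body overhangs the foot 3 mm all round; this shoulder rests on the deck when plugged in. Dark foot, gold patch on top. Starts upright on the table; absent in some runs.
- spent1: spent grey cartridge: foot 28 x 40 mm (x by y), 18 mm tall, under a body 34 x 46 mm, 42 mm tall; 180 g, mostly the steel foot. Origin at the centre of the foot's underside, z up; same after a half turn about z. The body overhangs the foot 3 mm all round; this shoulder rests on the deck when plugged in. Dark foot, black patch on top. Starts plugged into socket 0; absent in some runs.
- spent2: spent grey cartridge: foot 28 x 40 mm (x by y), 18 mm tall, under a body 34 x 46 mm, 42 mm tall; 180 g, mostly the steel foot. Origin at the centre of the foot's underside, z up; same after a half turn about z. The body overhangs the foot 3 mm all round; this shoulder rests on the deck when plugged in. Dark foot, black patch on top. Starts plugged into socket 1; absent in some runs.
- spent3: spent grey cartridge: foot 28 x 40 mm (x by y), 18 mm tall, under a body 34 x 46 mm, 42 mm tall; 180 g, mostly the steel foot. Origin at the centre of the foot's underside, z up; same after a half turn about z. The body overhangs the foot 3 mm all round; this shoulder rests on the deck when plugged in. Dark foot, black patch on top. Starts plugged into socket 2; absent in some runs.
- tierbox: white plastic three-tier stacking box, fixed, 200 (x) x 140 (y) x 113 mm tall; origin at the centre of its underside. Only the top tier is open.
- tierbox_floor (a point): centre of the floor of the open top tier, 83 mm above the table (inside 192 (x) x 132 (y) mm, walls 4 mm thick rising 30 mm above this floor). Its axes are the box's.
- paperweight: green glass paperweight, 66 mm across, 44 mm tall; origin at the centre of its underside. Leave alone.
- bangle: gold-toned bangle lying flat, 68 mm across, 12 mm tall; origin at the centre of its underside. Leave alone.
- roller: purple hair roller standing upright, 33 mm across, 62 mm tall; origin at the centre of its underside. Leave alone.

How it is judged (in metres and radians):
On the way, in this order (a step that is already met when the one before it is completed fails the run):
1. the air valve is shut (value of joint valve below 0.08 rad), for 0.2 s.
2. with the valve still shut and the locking slide released, all spent cartridges are in the top tier and all fresh ones are plugged home (x of spent1 in the frame of tierbox_floor between -0.095 and 0.095 m and y of spent1 in the frame of tierbox_floor between -0.065 and 0.065 m and z of spent1 in the frame of tierbox_floor between -0.004 and 0.03 m and linear speed of each of spent1, spent2, spent3 below 0.03 m/s and x of spent2 in the frame of tierbox_floor between -0.095 and 0.095 m and y of spent2 in the frame of tierbox_floor between -0.065 and 0.065 m and z of spent2 in the frame of tierbox_floor between -0.004 and 0.03 m and x of spent3 in the frame of tierbox_floor between -0.095 and 0.095 m and y of spent3 in the frame of tierbox_floor between -0.065 and 0.065 m and z of spent3 in the frame of tierbox_floor between -0.004 and 0.03 m and ((horizontal distance between fresh1 and diffuser_hole0 below 0.004 m and z of fresh1 in the frame of diffuser_hole0 below -0.0155 m and angle between fresh1's own z axis and vertical below 0.07 rad) or (horizontal distance between fresh1 and diffuser_hole1 below 0.004 m and z of fresh1 in the frame of diffuser_hole1 below -0.0155 m and angle between fresh1's own z axis and vertical below 0.07 rad) or (horizontal distance between fresh1 and diffuser_hole2 below 0.004 m and z of fresh1 in the frame of diffuser_hole2 below -0.0155 m and angle between fresh1's own z axis and vertical below 0.07 rad)) and ((horizontal distance between fresh2 and diffuser_hole0 below 0.004 m and z of fresh2 in the frame of diffuser_hole0 below -0.0155 m and angle between fresh2's own z axis and vertical below 0.07 rad) or (horizontal distance between fresh2 and diffuser_hole1 below 0.004 m and z of fresh2 in the frame of diffuser_hole1 below -0.0155 m and angle between fresh2's own z axis and vertical below 0.07 rad) or (horizontal distance between fresh2 and diffuser_hole2 below 0.004 m and z of fresh2 in the frame of diffuser_hole2 below -0.0155 m and angle between fresh2's own z axis and vertical below 0.07 rad)) and ((horizontal distance between fresh3 and diffuser_hole0 below 0.004 m and z of fresh3 in the frame of diffuser_hole0 below -0.0155 m and angle between fresh3's own z axis and vertical below 0.07 rad) or (horizontal distance between fresh3 and diffuser_hole1 below 0.004 m and z of fresh3 in the frame of diffuser_hole1 below -0.0155 m and angle between fresh3's own z axis and vertical below 0.07 rad) or (horizontal distance between fresh3 and diffuser_hole2 below 0.004 m and z of fresh3 in the frame of diffuser_hole2 below -0.0155 m and angle between fresh3's own z axis and vertical below 0.07 rad)) and value of joint valve below 0.08 rad and value of joint latch below 0.006 m), for 0.2 s.
3. the locking slide sits in its holding notch by itself, valve still shut (value of joint latch above 0.0235 m and value of joint valve below 0.08 rad and contact force between the fingers and latch below 0.3 N), for 0.3 s.
4. the valve is set to 40 degrees (value of joint valve between 0.598 and 0.798 rad and velocity of joint valve between -0.05 and 0.05 rad/s and value of joint latch above 0.0235 m), for 0.2 s.
At the end, for the whole second after the job is handed in: Valve at 40 degrees open (within 5.7), locking slide in its notch (over 23.5 mm of travel), each fresh cartridge present upright in a socket (within 4 mm of its centre, foot 15.5 mm deep or more), each spent one present at rest inside the open top tier of the white box (all of step 4 and x of spent1 in the frame of tierbox_floor between -0.095 and 0.095 m and y of spent1 in the frame of tierbox_floor between -0.065 and 0.065 m and z of spent1 in the frame of tierbox_floor between -0.004 and 0.03 m and linear speed of each of spent1, spent2, spent3 below 0.03 m/s and x of spent2 in the frame of tierbox_floor between -0.095 and 0.095 m and y of spent2 in the frame of tierbox_floor between -0.065 and 0.065 m and z of spent2 in the frame of tierbox_floor between -0.004 and 0.03 m and x of spent3 in the frame of tierbox_floor between -0.095 and 0.095 m and y of spent3 in the frame of tierbox_floor between -0.065 and 0.065 m and z of spent3 in the frame of tierbox_floor between -0.004 and 0.03 m and ((horizontal distance between fresh1 and diffuser_hole0 below 0.004 m and z of fresh1 in the frame of diffuser_hole0 below -0.0155 m and angle between fresh1's own z axis and vertical below 0.07 rad) or (horizontal distance between fresh1 and diffuser_hole1 below 0.004 m and z of fresh1 in the frame of diffuser_hole1 below -0.0155 m and angle between fresh1's own z axis and vertical below 0.07 rad) or (horizontal distance between fresh1 and diffuser_hole2 below 0.004 m and z of fresh1 in the frame of diffuser_hole2 below -0.0155 m and angle between fresh1's own z axis and vertical below 0.07 rad)) and ((horizontal distance between fresh2 and diffuser_hole0 below 0.004 m and z of fresh2 in the frame of diffuser_hole0 below -0.0155 m and angle between fresh2's own z axis and vertical below 0.07 rad) or (horizontal distance between fresh2 and diffuser_hole1 below 0.004 m and z of fresh2 in the frame of diffuser_hole1 below -0.0155 m and angle between fresh2's own z axis and vertical below 0.07 rad) or (horizontal distance between fresh2 and diffuser_hole2 below 0.004 m and z of fresh2 in the frame of diffuser_hole2 below -0.0155 m and angle between fresh2's own z axis and vertical below 0.07 rad)) and ((horizontal distance between fresh3 and diffuser_hole0 below 0.004 m and z of fresh3 in the frame of diffuser_hole0 below -0.0155 m and angle between fresh3's own z axis and vertical below 0.07 rad) or (horizontal distance between fresh3 and diffuser_hole1 below 0.004 m and z of fresh3 in the frame of diffuser_hole1 below -0.0155 m and angle between fresh3's own z axis and vertical below 0.07 rad) or (horizontal distance between fresh3 and diffuser_hole2 below 0.004 m and z of fresh3 in the frame of diffuser_hole2 below -0.0155 m and angle between fresh3's own z axis and vertical below 0.07 rad))); the robot touches nothing.
It fails at once if the paperweight is disturbed (moved over 25 mm) (distance of paperweight from where it was at the start of the episode above 0.025 m).
It fails at once if the bangle is disturbed (moved over 25 mm) (distance of bangle from where it was at the start of the episode above 0.025 m).
It fails at once if the roller is disturbed (moved over 25 mm) (distance of roller from where it was at the start of the episode above 0.025 m).
Of fresh1, fresh2, fresh3 only 2 to 3 are there at a start; the rules pass over those that are not, and their reading is None.
Of spent1, spent2, spent3 only 2 to 3 are there at a start; the rules pass over those that are not, and their reading is None.
At some moment in a run one of fresh1, fresh2, fresh3 may be knocked a few centimetres aside while the robot is not near it.
It also fails if it takes over 208 s, if anything falls off the work surface, if the arm or the gripper's body presses on something with over 40 N, if the wrist force passes 120 N, or if a joint passes its speed limit or range.

## Working session

There is one attempt and no reset: what is moved stays moved. The work goes in short steps, each a Python script; the robot and the scene stay as the last script left them, time stands still between calls to the robot, and variables do not carry over. Pictures are saved under pics/ and viewed, at most 14 in all, crops included, and the job is handed in when it is done.

```bash
mkdir -p pics; ls; python3 - <<'E'
from rig import bot
import cv2,numpy as np
for c in ["scene","top"]:
    im=bot.grab_frame(c); cv2.imwrite(f"pics/{c}0.png",im[:,:,::-1])
    k=bot.get_calibration(c); print(c,{a:k[a] for a in k if a!='T'}, np.round(k['T'],3).tolist())
    for n in ["diffuser","valve","valve_tip","latch","fresh1","spent1","tierbox","paperweight","bangle","roller"]:
        print(n,[(np.round(d['at'],3).tolist(),round(d['confidence'],2)) for d in bot.recognise(c,n)])
print(bot.state()); print(bot.finger_overhang)
E
```

```text
pics
scene {'fx': 552.7258873308626, 'fy': 552.7258873308626, 'cx': 319.30797594334297, 'cy': 230.27387292477658} [[-0.214, -0.593, 0.776, 1.335], [0.977, -0.114, 0.183, 0.163], [-0.02, 0.797, 0.604, 0.682], [0.0, 0.0, 0.0, 1.0]]
diffuser [([0.636, -0.006, 0.042], 0.67)]
valve [([0.617, 0.082, 0.072], 0.73)]
valve_tip [([0.613, 0.079, 0.073], 0.81)]
latch [([0.54, -0.112, 0.046], 0.97)]
fresh1 [([0.357, -0.309, 0.046], 0.95), ([0.422, -0.203, 0.043], 0.65), ([0.527, -0.352, 0.044], 0.63), ([0.634, -0.01, 0.041], 0.25)]
spent1 [([0.629, -0.1, 0.077], 0.8), ([0.622, -0.166, 0.075], 0.72), ([0.528, -0.354, 0.044], 0.62)]
tierbox [([0.458, 0.278, 0.082], 0.85), ([0.359, -0.308, 0.04], 0.34)]
paperweight [([0.439, 0.026, 0.033], 0.64)]
bangle [([0.594, 0.311, 0.012], 0.91)]
roller [([0.693, -0.365, 0.04], 0.71)]
top {'fx': 470.8258864195385, 'fy': 470.8258864195385, 'cx': 317.21815465203656, 'cy': 248.19038016050825} [[0.028, 0.999, -0.023, 0.5], [-1.0, 0.028, 0.005, -0.045], [0.006, 0.023, 1.0, 1.088], [0.0, 0.0, 0.0, 1.0]]
diffuser [([0.584, -0.033, 0.045], 0.55), ([0.417, -0.211, 0.054
[... 587 characters left out ...]
3)]
{'time_s': 1.1, 'joint_pos': array([-7.29420462e+01,  2.05562866e+01,  8.65399742e+01, -2.24105614e-03,
        7.29087758e+01, -6.59513278e+00]), 'dq': array([-0.10644984, -0.02628843,  0.12389033, -0.03419554,  0.00353918,
       -0.02367413]), 'joint_efforts': array([ 1.10406112e-03, -5.27597630e+01, -2.79053879e+01, -1.29774999e-04,
        1.75501020e-03, -3.59582248e-05]), 'eef_pos': array([ 0.2406838 , -0.54957017,  0.21597889]), 'orientation': array([-1.79994751e+02,  1.54938399e-03,  2.36537454e+01]), 'contact_force': array([0.25408174, 0.24191707, 0.08443235]), 'ft_torque': array([-0.0071413 ,  0.05569165, -0.01357759]), 'grasp_force': 0.0, 'opening': 0.08569117755717338}
0.019
```

View pics/top0.png

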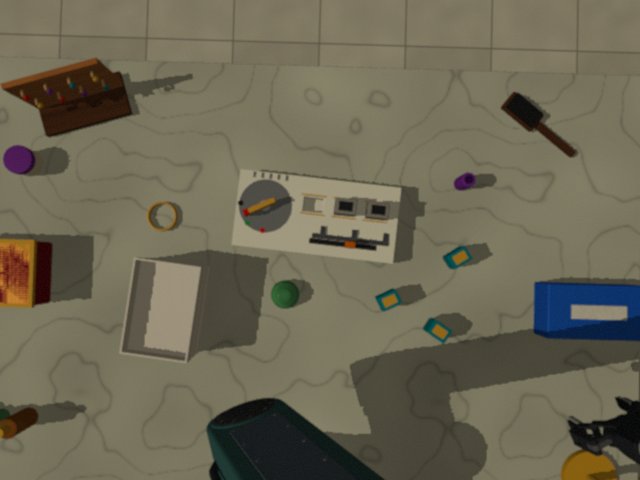

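View pics/scene0.png

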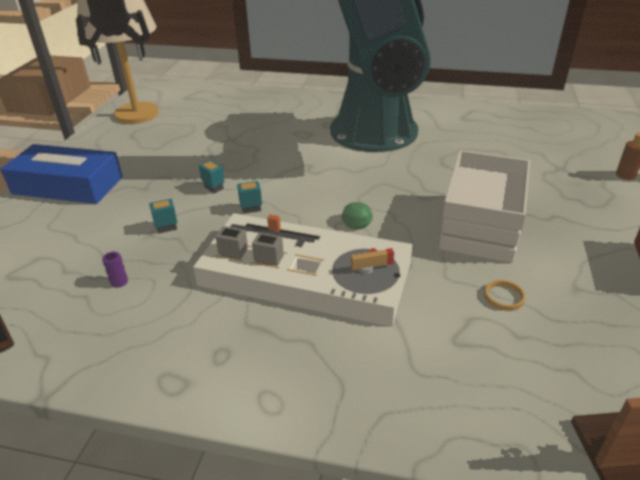

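The top view shows two spent cartridges in sockets 0 and 1 (378,208 and 347,206), with socket 2 empty at (313,205). There are three fresh cartridges at (457,257), (388,299) and (437,329). The lever tip sits at (246,211), close to the black dot, and the box is around (160,310). Next I'll look from close by with the wrist camera.

```bash
cat > h.py <<'E'
from rig import bot
import cv2,numpy as np
def snap(cam):
    k=bot.get_calibration(cam); im=bot.grab_frame(cam); return im,k
def pix2w(k,uv,z,fish):
    """pixels (N,2) -> world points on plane z"""
    uv=np.atleast_2d(uv).astype(float)
    d=(uv-[k['cx'],k['cy']])/[k['fx'],k['fy']]
    if fish:
        r=np.linalg.norm(d,axis=1,keepdims=True); s=np.where(r>1e-9,np.sin(r)/np.maximum(r,1e-9),1)
        ray=np.c_[d*s,np.cos(r)]
    else: ray=np.c_[d,np.ones(len(d))]
    ray=ray*[1,-1,-1]; T=np.array(k['T']); R=ray@T[:3,:3].T; o=T[:3,3]
    return o+R*((z-o[2])/R[:,2])[:,None]
def w2pix(k,P,fish):
    T=np.array(k['T']); c=(np.atleast_2d(P)-T[:3,3])@T[:3,:3]*[1,-1,-1]
    if fish:
        rho=np.linalg.norm(c[:,:2],axis=1); th=np.arctan2(rho,c[:,2]); d=c[:,:2]*(th/np.maximum(rho,1e-9))[:,None]
    else: d=c[:,:2]/c[:,2:]
    return d*[k['fx'],k['fy']]+[k['cx'],k['cy']]
def topdown(im,k,x0,x1,y0,y1,z,fish,s=0.0005):
    """ortho-rectified picture at plane z; up=+x, left=+y, s m per pixel"""
    X,Y=np.meshgrid(np.arange(x1,x0,-s),np.arange(y1,y0,-s),indexing='ij')
    p=w2pix(k,np.c_[X.ravel(),Y.ravel(),np.full(X.size,z)],fish).astype(np.float32)
    return cv2.remap(im,p[:,0].reshape(X.shape),p[:,1].reshape(X.shape),cv2.INTER_LINEAR)
E
python3 - <<'E'
from h import *
bot.goto([0.53,-0.03,0.38],[180,0,-5+90])
print(bot.state()['joint_pos'].round(1),bot.state()['time_s'])
im,k=snap("wrist"); print({a:k[a] for a in k if a!='T'},np.round(k['T'],3).tolist())
cv2.imwrite("pics/w1.png",im[:,:,::-1]); np.save("w1.npy",im); np.save("w1k.npy",k,allow_pickle=True)
for n in ["valve","valve_tip","latch","spent1","fresh1","tierbox","diffuser"]:
    print(n,[(np.round(d['at'],3).tolist(),round(d['confidence'],2)) for d in bot.recognise("wrist",n)])
cv2.imwrite("pics/w1o.png",topdown(im,k,0.47,0.74,-0.27,0.17,0.045,True,0.0006)[:,:,::-1])
E
```

```text
[-10.8   8.5  80.3  -0.   91.2  -5.7] 3.3083
{'fx': 371.64829954431775, 'fy': 371.64829954431775, 'cx': 318.7430545172211, 'cy': 241.61195762184627} [[0.996, 0.084, 0.027, 0.536], [-0.089, 0.954, 0.286, 0.042], [-0.002, -0.288, 0.958, 0.537], [0.0, 0.0, 0.0, 1.0]]
valve [([0.606, 0.077, 0.08], 0.61)]
valve_tip [([0.608, 0.074, 0.078], 0.62)]
latch [([0.544, -0.119, 0.048], 0.56)]
spent1 [([0.601, -0.168, 0.087], 0.83), ([0.603, -0.101, 0.086], 0.75), ([0.509, -0.352, 0.053], 0.64), ([0.586, -0.016, 0.043], 0.2)]
fresh1 [([0.507, -0.347, 0.055], 0.86), ([0.412, -0.202, 0.059], 0.82), ([0.589, -0.018, 0.049], 0.75), ([0.354, -0.308, 0.059], 0.72)]
tierbox [([0.368, 0.212, 0.083], 0.82)]
diffuser [([0.587, -0.018, 0.05], 0.97), ([0.608, 0.078, 0.08], 0.24)]
```

View pics/w1.png

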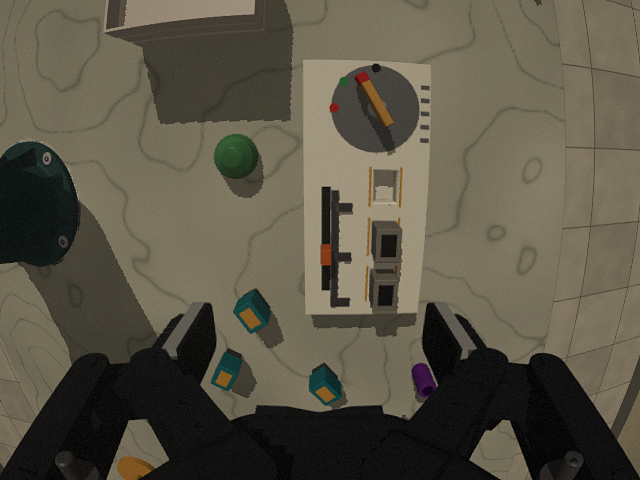

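View pics/w1o.png

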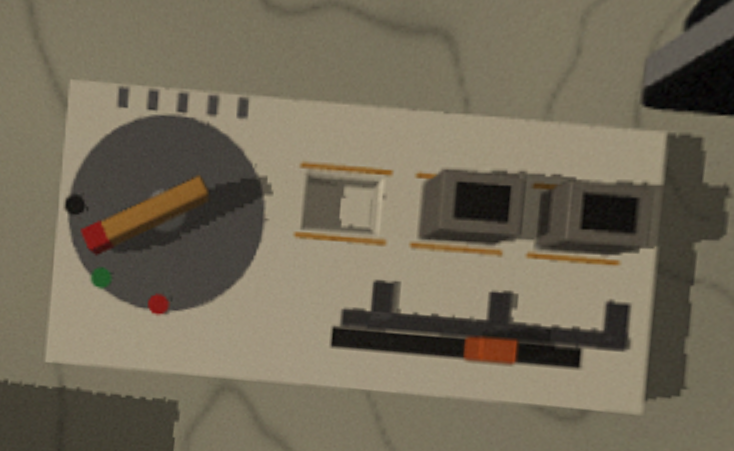

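The rectified wrist view gives the console centre near (0.592, −0.0435) at yaw −4.93°. The socket 2 mouth lands where this predicts, and the lever is about 61° open. I'll shut the valve now.

```bash
cat >> h.py <<'E'
YAW=-4.93; C=np.array([0.592,-0.0435])
def con(x,y,z=None):
    a=np.radians(YAW); p=C+np.array([[np.cos(a),-np.sin(a)],[np.sin(a),np.cos(a)]])@[x,y]
    return p if z is None else np.r_[p,z]
def st():
    s=bot.state(); return round(s['time_s'],1),s['eef_pos'].round(4),s['contact_force'].round(1),s['ft_torque'].round(2),round(s['opening'],4),round(s['grasp_force'],1)
def turn(yaw,n=6):
    s=bot.state(); y0=s['orientation'][2]; p=bot_p=s['eef_pos']; j=np.array(s['joint_pos']); d=(yaw-y0+180)%360-180
    for i in range(1,n+1):
        q=j.copy(); q[5]=j[5]-d*i/n; bot.movej(q)
E
python3 - <<'E'
from h import *
v=con(0.010,0.115,0.072)
bot.goto(v+[0,0,0.09],[180,0,114]); bot.move_straight(v,vel=0.12); print(st())
bot.clamp(30); print(st())
turn(176.5); print(st(),bot.state()['orientation'])
bot.let_go(); bot.move_straight(v+[0,0,0.1],vel=0.15)
bot.goto([0.53,-0.03,0.38],[180,0,85])
im,k=snap("wrist"); np.save("w2.npy",im); np.save("w2k.npy",k,allow_pickle=True); print(st())
a=topdown(im,k,0.54,0.68,0,0.15,0.081,True,0.0005)
b=topdown(im,k,0.5,0.7,-0.22,0.0,0.087,True,0.0005)
h=max(a.shape[0],b.shape[0]); z=np.zeros((h,a.shape[1]+b.shape[1],3),np.uint8); z[:a.shape[0],:a.shape[1]]=a; z[:b.shape[0],a.shape[1]:]=b
cv2.imwrite("pics/w2o.png",z[:,:,::-1])
for n in ["spent1","fresh1"]:
  for d in bot.regions_of("wrist",n)+bot.regions_of("wrist",n)[:0]:
    m=d['pixels'] if not isinstance(d['pixels'],list) else np.array(d['pixels'])
    ys,xs=np.nonzero(m); print(n,round(d['confidence'],2),len(xs),xs.mean().round(),ys.mean().round())
E
```

```text
(5.6, array([0.6127, 0.0701, 0.0729]), array([0.3, 0.3, 0.1]), array([0.01, 0.07, 0.04]), 0.0854, 0.0)
(6.4, array([0.6118, 0.0702, 0.072 ]), array([ 0.2,  0.1, -0.6]), array([-0.01,  0.01,  0.02]), 0.0003, 0.0)
(8.1, array([0.6118, 0.0703, 0.0719]), array([0.7, 0. , 0.3]), array([-0.05, -0.04,  0.02]), 0.0001, 0.0) [ 1.79996919e+02 -1.11989181e-02  1.76039906e+02]
(11.0, array([ 0.5298, -0.0297,  0.3787]), array([0.2, 0.5, 0.1]), array([ 0.01, -0.02, -0.04]), 0.0854, 0.0)
spent1 0.83 1131 383.0 291.0
spent1 0.61 1163 386.0 243.0
fresh1 0.97 773 227.0 370.0
fresh1 0.77 1108 252.0 312.0
fresh1 0.61 977 325.0 385.0
fresh1 0.52 508 423.0 380.0
```

View pics/w2o.png

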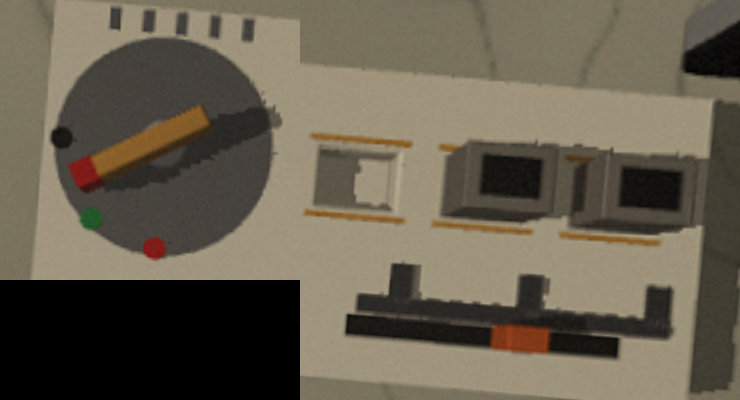

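The jaws closed on nothing: the opening was 0 and the lever stayed put. I'll repeat the approach and look from the scene camera.

```bash
python3 - <<'E'
from h import *
v=con(0.010,0.115,0.072)
bot.goto(v+[0,0,0.09],[180,0,114]); bot.move_straight(v,vel=0.12); bot.hold(0.3); print(st(), bot.state()['orientation'])
im,k=snap("scene"); p=w2pix(k,[v],False)[0]; print(p)
b,_=snap("wrist"); 
c,r=int(p[0]),int(p[1]); A=cv2.resize(im[r-90:r+60,c-75:c+75],(500,500)); B=cv2.resize(b[100:480,60:580],(684,500))[:,100:400]
bot.clamp(30); print(st())
im,k=snap("scene"); A2=cv2.resize(im[r-90:r+60,c-75:c+75],(400,400))
cv2.imwrite("pics/v.png",np.hstack([cv2.resize(A,(400,400)),A2])[:,:,::-1])
E
```

```text
(13.4, array([0.6123, 0.0702, 0.0726]), array([-0.2, -0.4,  0.5]), array([-0.01,  0.02,  0.09]), 0.0855, 0.0) [1.79943563e+02 2.62438756e-02 1.14001164e+02]
[364.03871001 257.33429343]
(14.3, array([0.6118, 0.0702, 0.072 ]), array([-0.4,  0.5,  1.5]), array([ 0.01,  0.04, -0.02]), -0.0001, 0.0)
```

View pics/v.png

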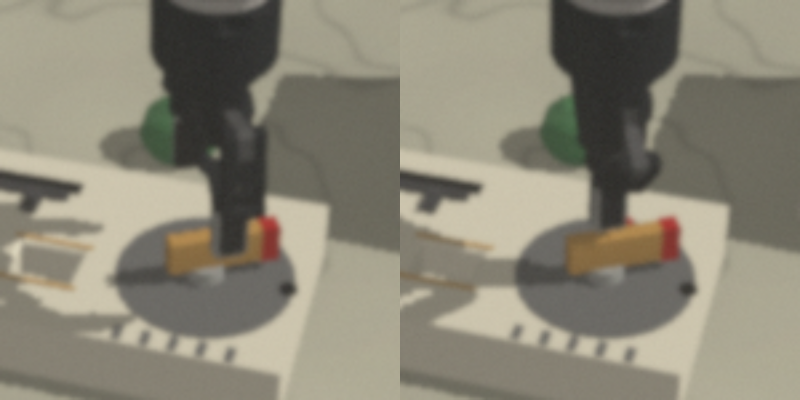

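```bash
python3 - <<'E'
from h import *
k=bot.get_calibration("scene"); v=con(0.010,0.115,0.0)
u=np.array([np.cos(np.radians(24)),np.sin(np.radians(24)),0])
for nm,o in [("open",.05),("mid",.0)]:
    for z in [.053,.066,.072,.085,.1]:
        p=w2pix(k,[v+u*o+[0,0,z]],False)[0]; print(nm,z,((p-[364-75,257-90])*400/150).round())
print("bar top ends",[((w2pix(k,[v+np.array([np.cos(np.radians(114)),np.sin(np.radians(114)),0])*d+[0,0,.081]],False)[0]-[289,167])*400/150).round() for d in (-.026,.048)])
E
```

```text
open 0.053 [220. 315.]
open 0.066 [221. 299.]
open 0.072 [222. 292.]
open 0.085 [222. 276.]
open 0.1 [223. 257.]
mid 0.053 [199. 263.]
mid 0.066 [200. 248.]
mid 0.072 [200. 241.]
mid 0.085 [201. 225.]
mid 0.1 [201. 207.]
bar top ends [array([161., 236.]), array([273., 219.])]
```

From the projections, the fingertips appear well above where the overhang figure puts them. I'll measure it with a gentle touchdown.

```bash
python3 - <<'E'
from h import *
v=con(0.010,0.115,0.072)
f0=bot.state()['contact_force'][2]
for i in range(1,16):
    bot.move_straight(v-[0,0,0.001*i],vel=0.02); bot.hold(0.1); s=bot.state(); f=s['contact_force'][2]
    if i%3==0 or f-f0>3: print(i,s['eef_pos'][2].round(4),round(f-f0,1))
    if f-f0>3: break
bot.move_straight(v+[0,0,0.03])
E
```

```text
3 0.069 0.1
6 0.066 0.3
7 0.0658 6.0
```

```bash
python3 - <<'E'
from h import *
v=con(-0.04,0.055,0.10)
bot.goto(v,[180,0,114]); bot.clamp(30); f0=bot.state()['contact_force'][2]; z=.085; bot.move_straight([*v[:2],z])
print(st())
while z>.032:
    z-=.002; bot.move_straight([*v[:2],z],vel=0.02); bot.hold(0.1); s=bot.state()
    if s['contact_force'][2]-f0>3: print(s['eef_pos'][2].round(4),s['contact_force'].round(1)); break
    if abs(z-.074)<1e-6:
        im,k=snap("scene"); p=w2pix(k,[v],False)[0].astype(int); cv2.imwrite("pics/t.png",cv2.resize(im[p[1]-60:p[1]+60,p[0]-80:p[0]+80],(640,480),interpolation=cv2.INTER_CUBIC)[:,:,::-1]); print(p, w2pix(k,[[*v[:2],.055],[*v[:2],.087]],False).round(1))
print(st())
bot.move_straight(v)
E
```

```text
(18.1, array([0.5562, 0.0152, 0.0842]), array([0.6, 0.1, 0.1]), array([ 0.02,  0.01, -0.01]), 0.0004, 0.0)
(27.5, array([0.5568, 0.0147, 0.031 ]), array([ 0.6, -0.1, -0.1]), array([0.02, 0.  , 0.04]), 0.0001, 0.0)
```

There was no contact down to 0.031, so the real fingertips sit about 15 mm behind the reported TCP rather than 19 mm ahead. I'll find the exact figure on the deck.

```bash
python3 - <<'E'
from h import *
v=con(-0.04,0.055,0.036)
f0=bot.state()['contact_force'][2]; bot.move_straight(v); z=.036
im,k=snap("scene"); p=w2pix(k,[[*v[:2],.045]],False)[0].astype(int); cv2.imwrite("pics/t.png",cv2.resize(im[p[1]-60:p[1]+60,p[0]-80:p[0]+80],(640,480),interpolation=cv2.INTER_CUBIC)[:,:,::-1]); print(((w2pix(k,[[*v[:2],.045],[*v[:2],.051]],False)-p+[80,60])*4).round(0))
while z>.018:
    z-=.001; bot.move_straight([*v[:2],z],vel=0.02); bot.hold(0.1); s=bot.state()
    if s['contact_force'][2]-f0>3: print(s['eef_pos'][2].round(4),s['contact_force'].round(1)); break
print(st()); bot.move_straight([*v[:2],.1])
E
```

```text
[[321. 240.]
 [321. 230.]]
0.0298 [-2.7  0.5  8.4]
(31.2, array([0.557 , 0.0147, 0.0298]), array([-2.7,  0.5,  8.4]), array([0.01, 0.32, 0.02]), 0.0001, 3.9)
```

View pics/t.png

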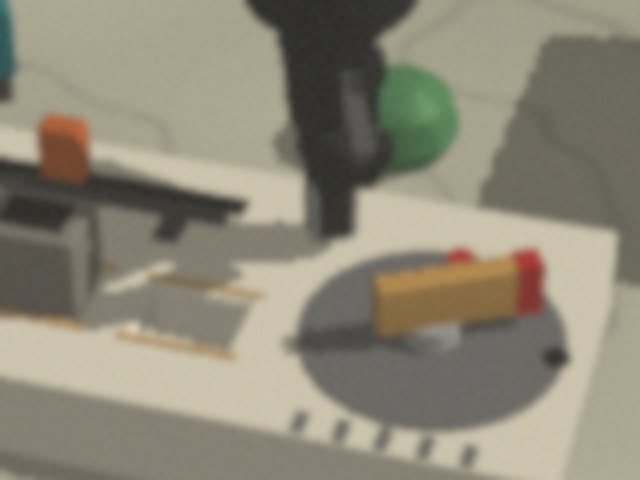

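The fingertips are 15 mm behind the reported TCP, giving a tool z offset of 34 mm. The tip also appears about 4 mm to the side. I'll check that lateral offset by taking one picture at each of two yaws half a turn apart.

```bash
python3 - <<'E'
from h import *
v=con(-0.04,0.055,0.034); out=[]
for yaw in (85,-95):
    bot.goto([*v[:2],.1],[180,0,yaw]); bot.move_straight(v); bot.hold(.2); print(st(),bot.state()['orientation'].round(2))
    im,k=snap("scene"); p=np.array([330,230]); 
    q=(w2pix(k,[[*v[:2],.045],[*v[:2],.049]],False)); print(q.round(1))
    c=q[0].astype(int); out.append(cv2.resize(im[c[1]-30:c[1]+20,c[0]-25:c[0]+25],(400,400),interpolation=cv2.INTER_CUBIC)); print(c)
    bot.move_straight([*v[:2],.1])
cv2.imwrite("pics/t2.png",np.hstack(out)[:,:,::-1])
E
```

```text
(33.2, array([0.5579, 0.0147, 0.0351]), array([ 0.3,  0.5, -0.9]), array([ 0.02,  0.03, -0.02]), 0.0001, 0.0) [179.87  -0.    85.01]
[[338.2 246. ]
 [338.2 244.3]]
[338 246]Traceback (most recent call last):
  File "<stdin>", line 4, in <module>
rig.PlanningError: the arm cannot take that pose within its joint ranges
```

```bash
python3 - <<'E'
from h import *
v=con(-0.04,0.055,0.034); out=[]
for yaw in (175,-5):
    bot.goto([*v[:2],.1],[180,0,yaw]); bot.move_straight(v); bot.hold(.2); print(st(),bot.state()['orientation'].round(2))
    im,k=snap("scene"); 
    q=(w2pix(k,[[*v[:2],.045],[*v[:2],.049]],False))
    c=q[0].astype(int); out.append(cv2.resize(im[c[1]-30:c[1]+20,c[0]-25:c[0]+25],(400,400),interpolation=cv2.INTER_CUBIC))
    bot.move_straight([*v[:2],.1])
cv2.imwrite("pics/t2.png",np.hstack(out)[:,:,::-1])
E
```

```text
(36.0, array([0.5579, 0.0147, 0.0351]), array([0.2, 1.5, 0.1]), array([ 0.02, -0.04,  0.02]), -0.0003, 0.0) [-1.80e+02  1.30e-01  1.75e+02]
(40.1, array([0.5579, 0.0146, 0.0351]), array([-0.6,  0.3,  0.7]), array([ 0.02, -0.03, -0.  ]), 0.0002, 0.0) [ 1.8e+02 -1.2e-01 -5.0e+00]
```

View pics/t2.png

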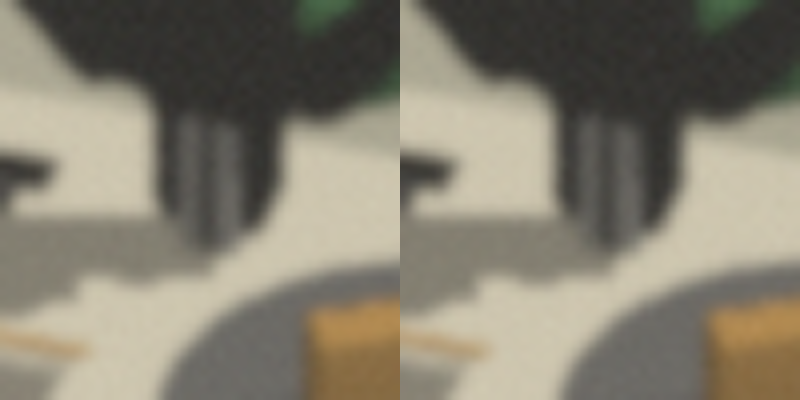

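Both views are identical, so the offset is only along z. I'll command grasp heights 34 mm lower and retry the valve.

```bash
cat >> h.py <<'E'
TIP=0.0152  # measured: fingertips (shut) sit this far ABOVE the reported TCP
E
python3 - <<'E'
from h import *
v=con(0.010,0.115,0.052-TIP)
bot.goto(v+[0,0,0.07],[180,0,114]); bot.let_go(); bot.move_straight(v,vel=0.12); print(st())
bot.clamp(30); print(st())
turn(176.5); print(st(),bot.state()['orientation'].round(1))
bot.let_go(); bot.move_straight(v+[0,0,0.07],vel=0.2)
bot.goto([0.50,-0.09,0.33],[180,0,85])
im,k=snap("wrist"); print(st())
a=topdown(im,k,0.53,0.68,0,0.15,0.081,True,0.0005); b=topdown(im,k,0.3,0.56,-0.4,-0.1,0.06,True,0.001)
h=max(a.shape[0],b.shape[0]); z=np.zeros((h,a.shape[1]+b.shape[1],3),np.uint8); z[:a.shape[0],:a.shape[1]]=a; z[:b.shape[0],a.shape[1]:]=b
cv2.imwrite("pics/w3o.png",z[:,:,::-1])
hsv=cv2.cvtColor(im,cv2.COLOR_RGB2HSV)
for n in ["spent1","fresh1"]:
  for d in bot.regions_of("wrist",n):
    m=np.array(d['pixels']); ys,xs=np.nonzero(m)
    if d['confidence']<.4: continue
    zt=.087 if n=="spent1" else .06
    H=cv2.medianBlur(hsv,3)
    sel=m&((hsv[...,2]<60) if n=="spent1" else ((hsv[...,0]>8)&(hsv[...,0]<30)&(hsv[...,1]>90)))
    yy,xx=np.nonzero(sel)
    if len(xx)<20: print(n,'few',d['confidence'],xs.mean(),ys.mean()); continue
    P=pix2w(k,np.c_[xx,yy],zt,True)[:,:2]; r=cv2.minAreaRect((P*1000).astype(np.float32))
    print(n,round(d['confidence'],2),len(xx),P.mean(0).round(4),np.round(r[0],1),np.round(r[1],1),round(r[2],1))
E
```

```text
(44.0, array([0.6123, 0.0702, 0.0371]), array([-0.4, -0.3, -0.6]), array([-0.  ,  0.01, -0.01]), 0.0856, 0.0)
(44.6, array([0.6129, 0.0705, 0.0375]), array([2.3, 2.4, 4.3]), array([ 0.37, -0.27,  0.09]), 0.0214, 29.3)
(46.3, array([0.6115, 0.0702, 0.0373]), array([-3.8, -1.8,  5.6]), array([-0.6 ,  0.68,  0.06]), 0.0217, 30.4) [-180.    -0.   176.2]
(48.7, array([ 0.4997, -0.0894,  0.3284]), array([ 0.3,  0.6, -0. ]), array([-0.05, -0.03,  0.01]), 0.0855, 0.0)
spent1 0.7 728 [ 0.599  -0.1687] [ 598.7 -167.6] [55.4 36.1] 86.0
spent1 0.6 757 [ 0.6045 -0.1035] [ 604.6 -102.6] [47.5 36.3] 84.4
fresh1 0.91 229 [ 0.3466 -0.3191] [ 346.6 -319.4] [30.6 19.7] 56.4
fresh1 0.88 228 [ 0.5098 -0.3598] [ 509.3 -360.2] [20.3 30.4] 33.5
fresh1 0.67 339 [ 0.4113 -0.208 ] [ 420.8 -203.4] [41.8 30.7] 27.2
```

View pics/w3o.png

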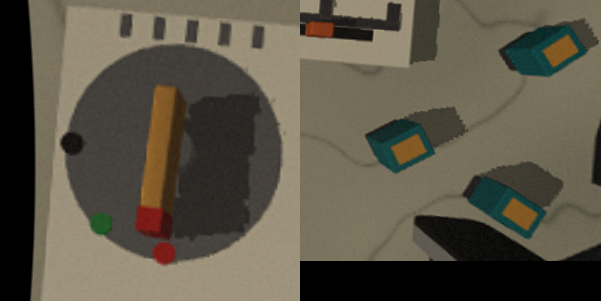

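The lever is now roughly 3° from shut, with its tip at (153,222) next to the red dot. The jaws had caught the wider hub. I'll nudge it to the stop with a higher grip, then work out the box and cartridge poses.

```bash
cat >> h.py <<'E'
def fresh(im,k,masks,zt=0.06):
    """centres (m) and long-axis yaw (deg) of gold patches of the teal cartridges"""
    hsv=cv2.cvtColor(im,cv2.COLOR_RGB2HSV); out=[]
    for m in masks:
        s=(m&(hsv[...,0]>8)&(hsv[...,0]<30)&(hsv[...,1]>90)).astype(np.uint8)
        n,lab,stt,_=cv2.connectedComponentsWithStats(s)
        if n<2: continue
        i=1+np.argmax(stt[1:,4]); yy,xx=np.nonzero(lab==i)
        if len(xx)<60: continue
        P=(pix2w(k,np.c_[xx,yy],zt,True)[:,:2]*1000).astype(np.float32); r=cv2.minAreaRect(P)
        b=cv2.boxPoints(r); e=[b[1]-b[0],b[2]-b[1]]; L=max(e,key=np.linalg.norm)
        out.append((np.array(r[0])/1000,np.degrees(np.arctan2(L[1],L[0]))%180,np.round(sorted(r[1]),1)))
    return out
def look_fresh():
    im,k=snap("wrist"); return fresh(im,k,[np.array(d['pixels']) for d in bot.regions_of("wrist","fresh1") if d['confidence']>.35])
E
python3 - <<'E'
from h import *
im,k=snap("wrist")
print(look_fresh())
v=con(0.010,0.115,0.060-TIP)
bot.goto(v+[0,0,0.06],[180,0,172]); bot.move_straight(v,vel=0.12); bot.clamp(30); print(st())
turn(179,4); print(st(),bot.state()['orientation'].round(1))
bot.let_go(); bot.move_straight(v+[0,0,0.07],vel=0.2)
k=bot.get_calibration("top"); im,_=snap("top"); 
P=pix2w(k,[[135,258],[202,266],[188,361],[121,352]],.113,False)[:,:2]; print(P.round(3),P.mean(0).round(4))
for d in bot.regions_of("top","tierbox")[:1]:
    m=np.array(d['pixels']); yy,xx=np.nonzero(m); Q=(pix2w(k,np.c_[xx,yy],.113,False)[:,:2]*1000).astype(np.float32); r=cv2.minAreaRect(Q); print(r,cv2.boxPoints(r).round())
E
```

```text
[(array([ 0.4111543 , -0.20826947]), np.float32(117.18683), array([20.4, 30.6])), (array([ 0.34648322, -0.31934607]), np.float32(56.899666), array([20.1, 30.8])), (array([ 0.5095455 , -0.36028235]), np.float32(123.52986), array([20.3, 30.7])), (array([0.61056049, 0.07278066]), np.float32(172.71542), array([18. , 67.3]))]
(51.4, array([0.6119, 0.0702, 0.0451]), array([-1.4, -0.6,  3.3]), array([-0.05,  0.18,  0.04]), 0.0112, 32.5)
(52.4, array([0.6116, 0.0701, 0.0451]), array([-2.1, -0.8,  4. ]), array([-0.23,  0.4 , -0.96]), 0.0116, 51.2) [-180.    -0.   178.9]
[[0.492 0.326]
 [0.479 0.187]
 [0.283 0.209]
 [0.298 0.348]] [0.3881 0.2675]
((387.58660888671875, 260.12432861328125), (162.21737670898438, 206.33035278320312), 82.81700897216797) [[275. 193.]
 [480. 167.]
 [500. 328.]
 [295. 353.]]
```

The valve is against its stop (−0.96 N m) and the box sits at (0.388, 0.2675), yaw −6.5°. Next I'll move the spent cartridges.

```bash
cat >> h.py <<'E'
BX=np.array([0.388,0.2675]); BYAW=-6.5
def box(x,y,z):
    a=np.radians(BYAW); return np.r_[BX+np.array([[np.cos(a),-np.sin(a)],[np.sin(a),np.cos(a)]])@[x,y],z]
E
python3 - <<'E'
from h import *
for y,bx in ((-.060,.046),(-.130,-.046)):
    g=con(.025,y,.036)
    bot.goto(g+[0,0,.075],[180,0,90+YAW]); bot.move_straight(g,vel=.15); bot.clamp(50); print(st())
    bot.move_straight(g+[0,0,.12],vel=.25); print(st())
    b=box(bx,0,.098)
    bot.goto(b+[0,0,.06],[180,0,180+BYAW]); bot.move_straight(b-[0,0,.003],vel=.12); print(st())
    bot.let_go(); bot.move_straight(b+[0,0,.09],vel=.25)
bot.goto([0.48,-0.15,0.33],[180,0,85])
im,_=snap("wrist"); cv2.imwrite("pics/w4.png",im[:,:,::-1])
print(look_fresh(),st())
E
```

```text
(56.1, array([ 0.6123, -0.1056,  0.0368]), array([-1.6,  0.5,  5.6]), array([0.06, 0.15, 0.02]), 0.0338, 49.6)
(56.7, array([ 0.6108, -0.1052,  0.1549]), array([-0.3,  0.6, -1.8]), array([-0.07,  0.03,  0.01]), 0.0335, 51.7)
(58.9, array([0.4343, 0.2622, 0.0953]), array([ 0.3,  0.9, -0.7]), array([-0.04,  0.04,  0.04]), 0.0333, 51.7)
(62.9, array([ 0.6062, -0.1754,  0.0368]), array([-1.5,  0.6,  6.4]), array([0.07, 0.16, 0.  ]), 0.0333, 49.7)
(63.5, array([ 0.6047, -0.1748,  0.1548]), array([ 0. , -0.4, -1.9]), array([-0.01,  0.03, -0.01]), 0.0335, 51.7)
(66.1, array([0.3429, 0.2727, 0.0952]), array([ 0.4, -0.3, -1.7]), array([ 0.06,  0.02, -0.  ]), 0.0334, 51.7)
[(array([ 0.41126825, -0.2083316 ]), np.float32(116.920105), array([20.4, 30.3])), (array([ 0.34643637, -0.31939789]), np.float32(56.405895), array([20. , 30.8])), (array([ 0.50963699, -0.35988   ]), np.float32(122.28026), array([20.2, 31. ]))] (69.0, array([ 0.48  , -0.149 ,  0.3297]), array([0. , 1.2, 0.2]), array([-0.  ,  0.  ,  0.04]), 0.0854, 0.0)
```

View pics/w4.png

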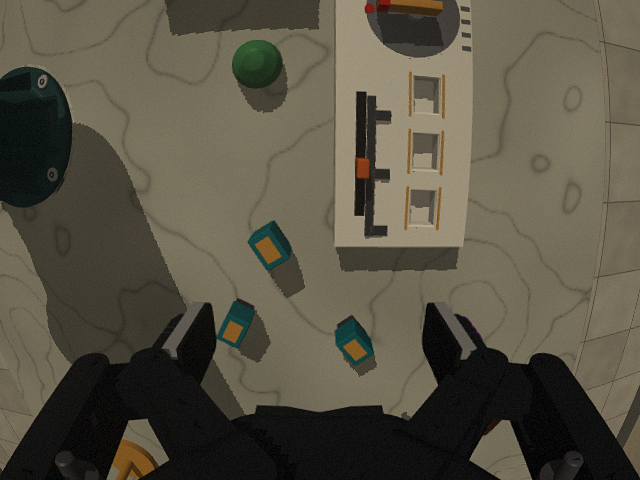

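All three sockets are empty, at about (425,95), (425,152) and (422,208), and the lever is at the red dot. Now I'll pick the fresh cartridges, centring each one with a cross pinch first.

```bash
cat >> h.py <<'E'
def pick(c,L):
    p=np.r_[c,.010]; y1=L-90 if L>60 else L+90; 
    if L<=60 and bot.ik(p+[0,0,.07],[180,0,y1]) is None: y1=L-90
    bot.goto(p+[0,0,.07],[180,0,y1]); bot.move_straight(p,vel=.15); bot.clamp(20); a=st()[4]; bot.let_go()
    bot.move_straight(p+[0,0,.065],vel=.25); bot.goto(p+[0,0,.065],[180,0,L]); bot.move_straight(p,vel=.15); bot.clamp(50)
    b=st(); print("pick",a,b); bot.move_straight(p+[0,0,.12],vel=.25); print("lifted",st()); return p
def plug(y,dz=.001):
    g=con(.025,y,.036+dz); bot.goto(g+[0,0,.05],[180,0,90+YAW]); bot.hold(.1); f0=bot.state()['contact_force'].copy()
    for o in [(0,0),(0,.002),(0,-.002),(.002,0),(-.002,0),(.002,.002),(-.002,-.002),(.002,-.002),(-.002,.002)]:
        q=g+[o[0],o[1],0]; bot.move_straight(q+[0,0,.020],vel=.15); ok=True
        for h in (.014,.010,.006,.003,0,-.0015):
            bot.move_straight(q+[0,0,h],vel=.04); f=bot.state()['contact_force']-f0
            if f[2]>12:
                ok=h<=.0; break
        s=bot.state(); print("plug",o,h,s['eef_pos'].round(4),(s['contact_force']-f0).round(1),s['ft_torque'].round(2))
        if ok: break
    if not ok: print("FAILED, still holding"); return False
    bot.let_go(); bot.move_straight(g+[0,0,.08],vel=.25); return True
E
python3 - <<'E'
from h import *
pick(np.array([.4113,-.2083]),117); 
if plug(.010): bot.goto([0.48,-0.15,0.33],[180,0,85]); print(look_fresh()); cv2.imwrite("pics/w5.png",bot.grab_frame("wrist")[:,:,::-1])
print(st())
E
```

```text
pick 0.0459 (74.5, array([ 0.4117, -0.2086,  0.0107]), array([-0.4,  1.4,  6.5]), array([0.1 , 0.19, 0.02]), 0.033, 49.3)
lifted (75.2, array([ 0.4107, -0.2079,  0.1294]), array([ 0.1, -0.2, -2.1]), array([ 0.02,  0.06, -0.05]), 0.0333, 49.9)
plug (0, 0) -0.0015 [ 0.6185 -0.0358  0.0375] [-3.2 -0.1 17.6] [ 0.05  0.84 -0.  ]
[(array([ 0.34661115, -0.31935565]), np.float32(56.068047), array([19.7, 30.8])), (array([ 0.62705371, -0.03300266]), np.float32(85.36467), array([21.1, 32. ])), (array([ 0.50971729, -0.36000439]), np.float32(122.16502), array([20.2, 30.6]))]
(80.5, array([ 0.4801, -0.1493,  0.3283]), array([-0.6,  0.4, -1.3]), array([0.02, 0.01, 0.  ]), 0.0855, 0.0)
```

Socket 2 is loaded: the foot bottom is at 26.8 mm, so the shoulder is flush. On to the next one.

```bash
python3 - <<'E'
from h import *
pick(np.array([.3466,-.3194]),56.2)
if plug(-.060):
    bot.goto([0.48,-0.15,0.33],[180,0,85]); F=[f for f in look_fresh() if f[0][1]<-.15 and f[0][0]<.58 and abs(f[2][1]-30.7)<2]; print(F,st())
    if len(F)==1:
        pick(F[0][0],float(F[0][1]))
        if plug(-.130):
            bot.goto([0.53,-0.09,0.33],[180,0,85]); cv2.imwrite("pics/w6.png",bot.grab_frame("wrist")[:,:,::-1]); 
            bot.grab_frame("top"); print([(np.round(d['at'],3),round(d['confidence'],2)) for d in bot.recognise("top","fresh1")])
print(st())
E
```

```text
pick 0.0456 (86.3, array([ 0.3469, -0.3198,  0.0107]), array([-0.7,  0.5,  7.4]), array([0.17, 0.2 , 0.  ]), 0.0334, 49.4)
lifted (86.9, array([ 0.3461, -0.3188,  0.1293]), array([-0.7, -0.2, -2.1]), array([-0.02,  0.04,  0.04]), 0.0334, 49.9)
plug (0, 0) -0.0015 [ 0.6125 -0.1056  0.0375] [-2.   2.7 18.5] [ 0.18  0.79 -0.04]
[(array([ 0.50969781, -0.3600838 ]), np.float32(122.142365), array([20.3, 30.6]))] (92.3, array([ 0.4799, -0.1495,  0.328 ]), array([-0.1,  0.5, -0.8]), array([0.04, 0.04, 0.04]), 0.0853, 0.0)
pick 0.0456 (98.0, array([ 0.5101, -0.3604,  0.0108]), array([-1.1,  0.4,  6. ]), array([ 0.07,  0.14, -0.  ]), 0.0331, 49.9)
lifted (98.7, array([ 0.5089, -0.3594,  0.1289]), array([-0.2,  0.3, -2.3]), array([0.02, 0.04, 0.03]), 0.0333, 49.9)
plug (0, 0) -0.0015 [ 0.6064 -0.1754  0.0376] [-5.5  2.7 17.8] [ 0.27  0.83 -0.02]
[]
(103.8, array([ 0.5296, -0.0903,  0.3278]), array([-0.1, -0.1, -0.3]), array([-0.  ,  0.  , -0.01]), 0.0854, 0.0)
```

View pics/w6.png

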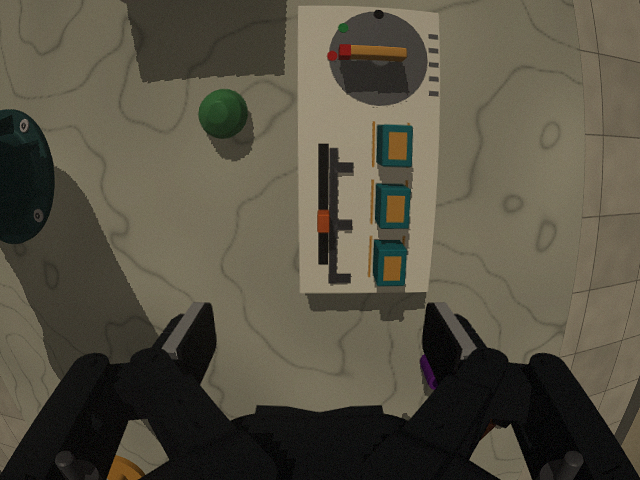

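All three teal cartridges are seated, with patches at (398,146), (396,208) and (391,267). The lever is at the red dot and the tab is released at (323,221). I'll check the box, then push the latch.

```bash
python3 - <<'E'
from h import *
im,_=snap("scene"); print("spent",[(np.round(d['at'],3).tolist(),round(d['confidence'],2)) for d in bot.recognise("scene","spent1")])
g=con(-.058,-.114,.042)
bot.goto(g+[0,0,.06],[180,0,180+YAW]); bot.clamp(30); bot.move_straight(g,vel=.1); bot.hold(.1); f0=bot.state()['contact_force'].copy(); print(st())
for y in np.arange(-.110,-.0735,.002):
    bot.move_straight(con(-.058,y,.042),vel=.05); f=(bot.state()['contact_force']-f0)
    if y>-.108: print(round(y,3),f.round(1))
    if np.linalg.norm(f)>35: break
bot.hold(.2); print(st())
bot.move_straight(con(-.058,-.112,.042),vel=.1); bot.move_straight(g+[0,0,.07],vel=.25); bot.let_go()
bot.goto([0.53,-0.09,0.33],[180,0,85]); a,_=snap("wrist"); im,_=snap("scene"); 
cv2.imwrite("pics/w7.png",np.hstack([cv2.resize(a[0:320,270:470],(300,480)),cv2.resize(im[120:360,180:540],(500,333)).copy() if 0 else cv2.copyMakeBorder(cv2.resize(im[120:360,180:540],(500,333)),0,147,0,0,0)])[:,:,::-1]); print(st())
E
```

```text
spent [([0.46, 0.26, 0.135], 0.6)]
(107.0, array([ 0.5251, -0.1524,  0.0427]), array([ 0.3, -0.7,  0. ]), array([ 0.05,  0.01, -0.07]), -0.0001, 0.0)
-0.106 [-0.8  0.6 -0.5]
-0.104 [-0.5 -0.9 -0.6]
-0.102 [-0.7 -1.  -0.4]
-0.1 [ 0.2 -0.9 -0.1]
-0.098 [ 0.3 -1.2  0.1]
-0.096 [-0.2 -1.2 -1.2]
-0.094 [ 0.  -2.  -1.6]
-0.092 [ 1.5 -1.9 -1. ]
-0.09 [ 0.2 -1.  -1. ]
-0.088 [-0.2 -4.8 -0.9]
-0.086 [-0.3 -7.9 -1.1]
-0.084 [ 0.6 -2.2  0.2]
-0.082 [-0.1  0.4  0.5]
-0.08 [-0.9  0.7  0.5]
-0.078 [-0.6  0.5  0.7]
-0.076 [-0.5 -4.  -0.9]
-0.074 [ -3.8 -11.6  -0.3]
(111.9, array([ 0.5277, -0.1145,  0.0421]), array([ -2.9, -12.1,   0.2]), array([-1.88,  0.46,  0.  ]), -0.0001, 6.0)
(115.2, array([ 0.5297, -0.0901,  0.3292]), array([ 0.8, -0.4, -0.3]), array([-0.02, -0.02, -0.05]), 0.0855, 0.0)
```

View pics/w7.png

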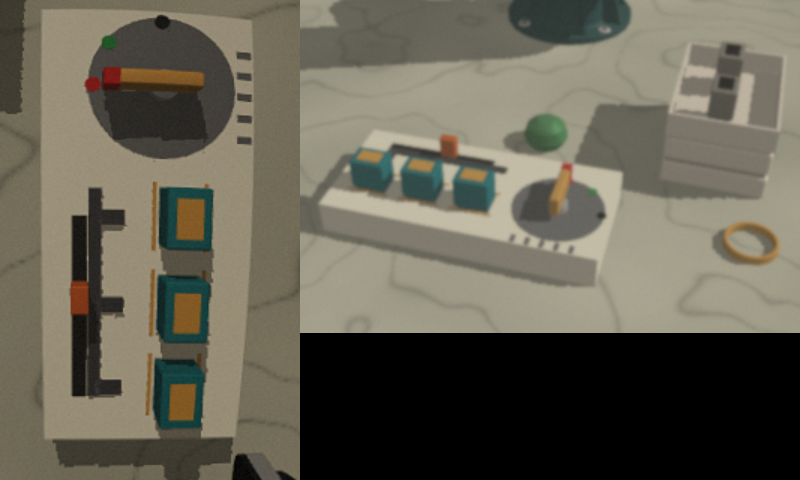

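The latch clicked: force fell to zero, then rose at the end stop, and the tab stayed about 25 mm along. Both spent cartridges stand in the box. Last step is turning the valve to 40°.

```bash
python3 - <<'E'
from h import *
v=con(0.010,0.115,0.060-TIP)
bot.goto(v+[0,0,0.06],[180,0,175]); bot.move_straight(v,vel=0.12); bot.clamp(30); print(st())
turn(175.07-40,6); bot.hold(.3); print(st(),bot.state()['orientation'].round(1))
bot.let_go(); bot.move_straight(v+[0,0,0.09],vel=0.2)
bot.goto([0.53,-0.05,0.35],[180,0,85]); bot.hold(.3); im,k=snap("wrist"); print(st())
cv2.imwrite("pics/w8.png",topdown(im,k,0.5,0.7,-0.22,0.14,0.081,True,0.0005)[:,:,::-1])
E
```

```text
(117.7, array([0.6119, 0.0701, 0.0451]), array([-0.1,  0. ,  3.3]), array([-0.12,  0.17, -0.  ]), 0.0114, 32.5)
(119.5, array([0.6123, 0.0708, 0.0451]), array([1.7, 5.2, 1.3]), array([ 1.02, -0.17, -0.02]), 0.0112, 32.2) [179.9   0.  135.4]
(122.2, array([ 0.53  , -0.0496,  0.3492]), array([-0.2, -0.5,  0.2]), array([-0.04, -0.03, -0.03]), 0.0856, 0.0)
```

View pics/w8.png

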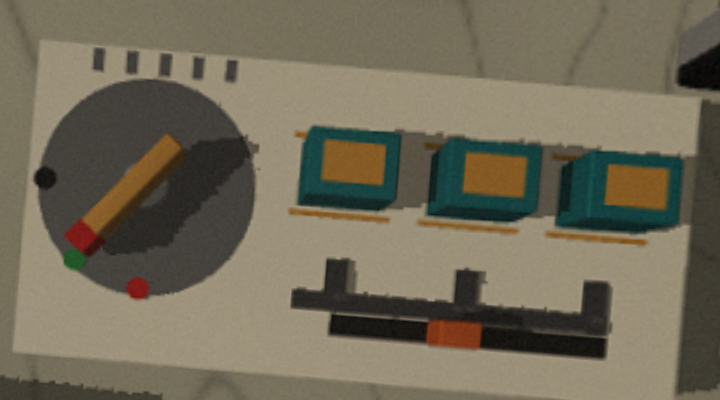

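The lever is at the green dot (tip at 83,238, about 39–40°), the tab is latched and the cartridges are seated. I'll hand it in.

```bash
python3 -c "
from rig import bot
print(bot.finish_job())"
```

```text
the job is handed in; nothing more can be done
None
```

I handed the job in at about 122 s of the 208 s: both spent cartridges are in the top tier, the three fresh ones sit flush, the locking tab is in its notch and the valve is at about 39–40°; the hand-in call returned no verdict.

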